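# Close up the amplifier chassis and hold its access panel shut

### The arm

A 7-joint arm with a two-finger parallel gripper is mounted at the origin on the work surface. World frame = base frame: x ahead of the robot, y to its left, z up, the work surface at z = 0. Lengths are in mm, angles in degrees, forces in N, time in s.
With the tool pointing down it reaches from about 425 to 875 mm from the base axis. Payload 9.9 kg.
Tool frame: the origin (TCP) lies on the mounting face of the last link; the fingertips stand 173 mm ahead of it and the grasp point (between the pads) lies 155 mm ahead of it; x points along the fingers, y is the direction in which the jaws open and shut, and the axes are right-handed (so a half turn about x gives the same grasp; the last joint's range is limited). The gripper opens to 85 mm and grips with 20 to 120 N. Pads are 22 mm wide; open, the fingers measure 114 mm over their backs; the gripper's body (76 mm by 85 mm) begins 54 mm behind the grasp point. The pads swing forward as they close: fully open they stand 13 mm farther back than shut.
Start: joints at [64.584, 32.985, 1.427, 82.34, -0.859, 64.687, -3.237], TCP at [237.664, -631.783, 404.689] pointing down, gripper open.
Joint ranges: [-157.87, 157.87], [-19.46, 123.44], [-87.15, 90], [11.01, 140.99], [-62.26, 242.26], [9.8, 113.94], [-161.44, 161.44]. Speed limits (degrees/s): [127.2, 127.2, 172.46, 172.46, 180, 180, 180].

### API

Orientations are given as a 3x3 rotation matrix whose columns are the frame's x, y, z axes.
In Python, from bench import manip gives the robot as it stands.
- The arm moves only by the tool drive_tool, never from a script. Its arguments are lists of equal length, an entry for each row: "slide": the shift along the tool's x, y, z scaled (see below), a list of three; "delta_rot": the turn, a rotation vector about the tool's x, y, z scaled (see below), a list of three; "hand": the closure in counts, from 0 (fully open) to 255 (shut). A call has 1 to 8 rows; each row shifts and turns the commanded pose from where the row before left it, along the tool's axes as they then stand; what a row does not reach is not made up. The controller multiplies each number of a shift by 0.3 m and each number of a turn by 0.08 rad. A row lasts 1/12 s, in which the tool goes at most 41.7 mm and 7.16 degrees, less where a joint would pass 70% of its speed; a pose out of reach is approached as far as the arm can. A call with a number of a shift or a turn outside -1 to 1 is refused whole. A call with a gripper value outside its range is refused whole. The fingers move at their own pace and stop on an object; "force" is the grip in N (left out, the last holds). Time passes only in rows, so rows that do not move let the fingers close. It gives the time, the measured TCP pose, the force and the opening at its end, in the units of the state.
- manip.observe(): the state, without advancing time (a new reading comes with each control period).
- manip.read_camera(name): name is "scene" or "top" or "wrist"; returns a dict with "pixels" (384x512x3 uint8, red, green, blue), "depth" (384x512 float32, mm along the optical axis (not along the pixel's ray), 0 where there is no reading), "mtx" (3x3 intrinsics, pixels), "R" (3x3) and "t" (3): a world point X has camera coordinates R X + t. Camera axes: x right, y down, z forward; pixel columns grow to the right and rows downward; lengths in mm; the calibration is good to about 2 mm. The wrist camera is an equidistant fisheye: a pixel r from the principal point sees the ray r / f radians off the axis. A picture is of the moment at which its call begins.
- manip.sign_off(): hands the job in, once; it reports no verdict.
Trained networks look in a picture, given as the dict that the camera call returned (one of the last four; its "shot" number tells which), for a name from the list of things; names that differ only in an ending like _2 or _b are one class to them, and where a whole thing is asked for, a point or a joint stands for the part that bears it (a point fixed in the world has none). Each returns a list of dicts, best first, with "p" (0 to 1); they miss things now and then, are a little off and sometimes report something else, mostly with a low value. They report only what shows in the picture. A call takes as long as a camera call.
- manip.boxes_of(picture, target): "centre" ([x, y, z] in mm, in world coordinates, good to about 4 mm: the middle of the surface that is visible of it).
- manip.outline_of(picture, target): "pixels" (384x512 bool, what is visible of it).
The state is a dict: "time": time; "qpos": joint angles; "joint_vel": joint speeds; "joint_torque": joint torques, N m; "tcp_pos": TCP position; "ee_rot": TCP orientation; "ft_force": force on the tool from outside, world axes, zero at the start; "torque": the same for the moment, N m; "width": finger opening in mm.
Only numpy, scipy, OpenCV 4.12 (cv2) and the standard library are available. Lean on these libraries where they do the work, as an engineer would, in place of code of your own. Each camera call takes 0.05 s, during which the arm holds its last target. There are 200 camera calls.

### The job

Turn the brass quarter-turn stud on the amplifier chassis until its bar head lies in line with the two white marks beside it. Then pick up the aluminium access panel by its wooden grip, lay it squarely on the chassis's rubber gasket so that the stud comes up through the panel's slot, and press it down against the springy gasket as far as it goes. Keep pressing: finish while still holding the panel fully home, and leave the jar, hammer and cup where they are.

Things in the scene. Friction and masses are not known exactly. Their poses are not given: they have to be found in the camera images.
- chassis: Fixed amplifier chassis: a box 206 (its x) x 264 (its y, wood cheeks at both ends) x 90 mm high, knobs standing 14 mm out of both long faces. Origin: centre of its underside; z up. Its flat grey steel top deck is at 90 mm. The panel belongs centred on the deck, axes parallel to the chassis's, slot end towards chassis +y.
- frame_centre (a point): Centre of the gasket ring, at the deck's surface (chassis frame 0, 0, 90 mm); axes as the chassis. The black rubber ring, 106 (x) x 176 (y) mm outside and 8 mm wide, stands 6 mm proud of the deck round an open service window and round the stud.
- stud_top (a point): Top of the quarter-turn stud, on its vertical axis, at chassis x 0, y +55 mm, 30 mm above the deck. Its x axis runs along the bar head and turns with it. Head: brass bar 34 long x 10 wide, from 6.5 to 30 mm above the deck, on a round 9.6 mm neck; pinch it across the 10 mm from above. Two white marks on the deck, 31 mm either side of the axis along chassis x, show where the bar must point.
- stud (a joint): Angle of the stud in rad, counter-clockwise seen from above: 0 = bar along the chassis's x axis, in line with the marks and the panel's slot. Starts between 0.7 and 1.35 (turn it clockwise by that much); range -0.6 to 1.6, friction 0.06 N m, stays where it is left, no detent.
- gasket (a joint): How far the gasket ring is pressed down, in m: 0 = 6 mm proud of the deck, 0.006 = level with it, where the panel meets the deck. A spring: 4.5 N to start moving, 10.5 N at 0.006, so it carries the panel's weight alone without giving way.
- panel: Loose access panel, a flat aluminium plate 110 (its x) x 180 (its y) x 5 mm, about 0.28 kg, lying flat on the bench. Origin: centre of its underside; z up. It has a through slot and a wooden grip on top. Fully home its underside is at the deck's surface, 90 mm above the bench; resting unpressed on the gasket it is 6 mm higher.
- panel_slot (a point): Centre of the slot at the panel's top face (panel frame 0, +55, 5 mm). The slot is 40 mm long along the panel's x and 16 mm wide along its y; the stud's bar head passes through it only when in line with it, with 3 mm to spare on every side.
- panel_grip (a point): Centre of the top of the wooden grip (panel frame 0, -5, 39 mm). The grip is an upright solid block 14 thick (panel x) x 64 long (panel y) x 34 mm tall, standing on the plate's top face; pinch it across the 14 mm from above.
- jar: Amber glass jar of screws with a brass lid, 60 mm diameter, 75 mm tall, standing; a bystander. Origin: centre of its underside.
- hammer: Small hammer with a wooden handle, 240 mm long, lying on the bench; a bystander. Origin: under its middle; x along the handle towards the head.
- cup: White plastic cup, 72 mm diameter, 85 mm tall, standing empty; a bystander. Origin: centre of its underside.

How it is judged:
By the outcome, as a careful person would: the job done as asked, in the order asked, and still so for the second after the job is handed in, while the arm keeps its last pose, push and grip.
It also fails if it takes over 58 s, if anything falls off the work surface, if the arm or the gripper's body presses on something with over 40 N, if the wrist force passes 120 N, or if a joint passes its speed limit or range.

## Working session

There is one attempt and no reset: what is moved stays moved. The work goes in short steps, Python scripts to look and compute and a tool call to move; the robot and the scene stay as the last step left them, time stands still between calls to the robot, and variables do not carry over. Pictures are saved under pics/ and viewed, about 8 in all and at most 12, crops included, and the job is handed in when it is done.

Besides the shell and the picture viewer there is one more tool, called as name(argument=value, ...) on one line, values as JSON. drive_tool: Moves the arm, as the interface text tells. Shifts and turns lie within -1 to 1; 1 stands for 0.3 m of shift or 0.08 rad of turn. Its arguments: {"type":"object","properties":{"slide":{"type":"array"},"delta_rot":{"type":"array"},"hand":{"type":"array"},"force":{"type":"number"}},"required":["slide","delta_rot","hand"]}

```bash
mkdir -p pics; ls; cat > h.py <<'E'
import numpy as np, cv2
from bench import manip
np.set_printoptions(precision=3,suppress=True)
def pts(p,mask):
    v,u=np.nonzero(mask&(p['depth']>0)); d=p['depth'][v,u]
    K=p['mtx']; c=np.c_[(u-K[0,2])/K[0,0]*d,(v-K[1,2])/K[1,1]*d,d]
    return (c-p['t'])@p['R']
def save(p,n): cv2.imwrite(f'pics/{n}.png',p['pixels'][:,:,::-1])
E
python3 - <<'E'
from h import *
s=manip.observe(); print(s)
ims={}
for c in ['scene','top']:
    p=manip.read_camera(c); ims[c]=p['pixels']
    for n in ['chassis','stud_top','panel','panel_grip','panel_slot','jar','hammer','cup']:
        b=manip.boxes_of(p,n); print(c,n,[(np.round(x['centre']),round(x['p'],2)) for x in b[:2]])
    print(p['R'],p['t'],p['mtx'])
cv2.imwrite('pics/a.png',cv2.resize(np.vstack([ims['scene'],ims['top']]),(400,600))[:,:,::-1])
cv2.imwrite('pics/top.png',ims['top'][:,:,::-1]);cv2.imwrite('pics/scene.png',ims['scene'][:,:,::-1])
E
```

```text
pics
{'time': 0.0, 'qpos': array([64.585, 33.034,  1.424, 82.385, -0.86 , 64.685, -3.236]), 'joint_vel': array([ 0.02 , -0.028,  0.031,  0.007, -0.02 , -0.158,  0.073]), 'joint_torque': array([  0.001, -76.574,   2.25 , -28.597,   0.015,   0.013,  -0.   ]), 'tcp_pos': array([ 237.609, -631.631,  403.837]), 'ee_rot': array([[-0.001,  0.352, -0.936],
       [ 0.002, -0.936, -0.352],
       [-1.   , -0.002,  0.   ]]), 'ft_force': array([ 0.093,  0.101, -0.697]), 'torque': array([ 0.006, -0.013, -0.011]), 'width': 85.6543449109211}
scene chassis [(array([526., 148.,  88.]), 0.98)]
scene stud_top [(array([504., 257., 112.]), 0.64)]
scene panel [(array([ 490., -207.,    7.]), 0.88)]
scene panel_grip [(array([526., 149.,  88.]), 0.7), (array([ 493., -202.,    6.]), 0.69)]
scene panel_slot [(array([ 493., -204.,    8.]), 0.73)]
scene jar [(array([755.,  25.,  55.]), 0.82), (array([504., 255., 111.]), 0.48)]
scene hammer [(array([753., 261.,  26.]), 0.67)]
scene cup [(array([ 738., -214.,   55.]), 0.84)]
[[ 0.877  0.481 -0.004]
 [ 0.33  -0.606 -0.724]
 [-0.35   0.633 -0.69 ]] [-562.551 -118.391 1018.219] [[402.475   0.    250.064]
 [  0.    402.475 189.974]
 [  0.      0.      1.   ]]
top chassis [(array([508., 208.,  95.]), 0.6)]
top stud_top [(array([501., 260., 117.]), 0.68)]
top panel [(array([ 486., -188.,    9.]), 0.69)]
top panel_grip [(array([ 489., -190.,    6.]), 0.9)]
top panel_slot [(array([ 488., -191.,    7.]), 0.84)]
top jar [(array([738.,  39.,  70.]), 0.87)]
top hammer [(array([746., 242.,  22.]), 0.86)]
top cup [(array([ 746., -235.,   49.]), 0.67)]
[[-0.01  -1.     0.016]
 [-0.996  0.009 -0.083]
 [ 0.083 -0.017 -0.996]] [ 32.266 652.121 966.22 ] [[463.808   0.    262.038]
 [  0.    463.808 195.479]
 [  0.      0.      1.   ]]
```

View pics/top.png

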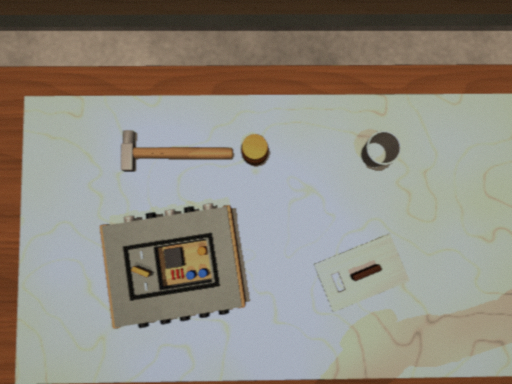

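View pics/scene.png

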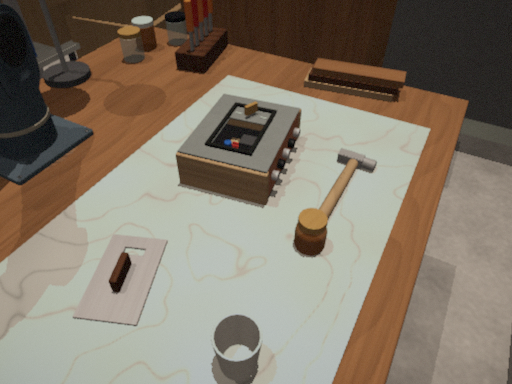

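Top view: chassis centred near px (172,267), with the stud at (142,270) oblique to its marks. The panel is near (361,272), slot at (338,281), grip at (366,271). The jar, hammer and cup are well clear. Next I fit the poses.

```bash
python3 - <<'E'
from h import *
def rect(P):
    r=cv2.minAreaRect(np.float32(P[:,:2])); return np.array(r[0]),np.array(r[1]),r[2]
for c in ['top','scene']:
    p=manip.read_camera(c)
    A=pts(p,np.ones((384,512),bool)); 
    g=A[(np.abs(A[:,0]-500)<160)&(np.abs(A[:,1]-200)<180)]
    d=g[(g[:,2]>84)&(g[:,2]<101)]; print(c,'deck',rect(d),np.median(d[:,2]))
    st=g[(g[:,2]>110)]; print('stud',len(st),rect(st),st.mean(0),np.percentile(st[:,2],[50,95]))
    b=A[(np.abs(A[:,0]-490)<150)&(np.abs(A[:,1]+200)<150)]
    print('bench',np.median(b[:,2]),np.percentile(b[:,2],[5,95]))
    gr=b[b[:,2]>25]; print('grip',len(gr),rect(gr),gr.mean(0),np.percentile(gr[:,2],[50,95]))
    for n in ['panel','chassis','stud','panel_grip']:
        o=manip.outline_of(p,n)
        if o: 
            P=pts(p,o[0]['pixels']); print(n,round(o[0]['p'],2),rect(P),P.mean(0))
            if n=='panel':
                m=o[0]['pixels'].astype(np.uint8); r=cv2.minAreaRect(np.float32(np.argwhere(m)[:,::-1])); 
                # back-project pixel rect corners on z=5
                q=cv2.boxPoints(r); K=p['mtx']; ray=np.c_[(q[:,0]-K[0,2])/K[0,0],(q[:,1]-K[1,2])/K[1,1],np.ones(4)]@p['R']
                C=-p['R'].T@p['t']; X=C+ray*((5-C[2])/ray[:,2])[:,None]; print(X,X.mean(0))
p=manip.read_camera('wrist'); save(p,'w0'); print(p['mtx'],p['R'],p['t'])
E
```

```text
top deck (array([509.551, 206.98 ]), array([204.917, 263.779]), 8.431977272033691) 90.37295309795337
stud 113 (array([501.556, 261.358]), array([33.96, 10.43]), 66.51899719238281) [502.007 260.618 118.999] [119.511 122.501]
bench 1.2727045496420082 [-2.09   6.588]
grip 230 (array([ 487.64 , -193.184]), array([14.298, 63.765]), 21.126956939697266) [ 487.934 -191.912   37.285] [37.776 41.234]
panel 0.84 (array([ 485.251, -189.932]), array([113.653, 184.659]), 21.255701065063477) [ 486.464 -189.886    6.683]
[[ 505.191  -82.897    5.   ]
 [ 571.778 -254.688    5.   ]
 [ 466.374 -294.151    5.   ]
 [ 401.187 -123.394    5.   ]] [ 486.133 -188.782    5.   ]
chassis 0.6 (array([505.776, 220.881]), array([244.558, 293.872]), 7.957733631134033) [509.099 206.27   79.38 ]
stud 0.66 (array([500.297, 265.53 ]), array([41.087, 16.085]), 66.63410186767578) [501.925 260.477 115.416]
panel_grip 0.92 (array([ 484.182, -190.891]), array([114.329, 183.66 ]), 21.24384117126465) [ 486.171 -190.296    6.79 ]
scene deck (array([508.898, 206.718]), array([204.253, 265.236]), 8.727333068847656) 89.8901861214
[... 390 characters left out ...]
91.378 -198.174    6.843]
[[ 467.642 -291.302    5.   ]
 [ 364.879  -98.551    5.   ]
 [ 506.301  -85.561    5.   ]
 [ 578.852 -272.817    5.   ]] [ 479.418 -187.058    5.   ]
chassis 0.58 (array([473.961, 272.105]), array([279.171, 408.906]), 8.45046329498291) [524.279 170.386  68.442]
stud 0.64 (array([493.803, 283.482]), array([26.622, 79.281]), 20.18402671813965) [502.061 263.4   107.184]
panel_grip 0.85 (array([ 483.307, -187.765]), array([115.971, 184.449]), 22.09004783630371) [ 491.379 -197.918    6.84 ]
[[297.319   0.    255.048]
 [  0.    297.319 193.   ]
 [  0.      0.      1.   ]] [[ 0.353 -0.936  0.   ]
 [-0.9   -0.339  0.272]
 [-0.255 -0.096 -0.962]] [-674.76   -36.568  378.023]
```

drive_tool(slide=[[0, -0.085, -0.105], [0, -0.085, -0.105], [0, -0.085, -0.105], [0, -0.085, -0.105], [0, -0.085, -0.105], [0, -0.085, -0.105], [0, -0.085, -0.105], [0, -0.085, -0.105]], delta_rot=[[0, 0, 0], [0, 0, 0], [0, 0, 0], [0, 0, 0], [0, 0, 0], [0, 0, 0], [0, 0, 0], [0, 0, 0]], hand=[0, 0, 0, 0, 0, 0, 0, 0])

```text
time: 2.12
tcp_pos: [402.3, -350.4, 405.0]
ee_rot: [[0.001, 0.352, -0.936], [-0.0, -0.936, -0.352], [-1.0, 0.001, -0.0]]
ft_force: [1.4, -0.1, 0.2]
width: 85.6
```

```bash
cat >> h.py <<'E'
def st():
    s=manip.observe(); R=s['ee_rot']; phi=np.degrees(np.arctan2(R[1,1],R[0,1]))
    print('t',s['time'],'q',s['qpos'],'tcp',s['tcp_pos'],'phi',round(phi,2),'down',R[:,0],'w',round(s['width'],1),'F',s['ft_force'],'M',s['torque'])
    return s,R
def go(tcp,phi=None):
    s,R=st(); print('slide total',R.T@(np.array(tcp)-s['tcp_pos'])/300)
    if phi is not None:
        p=np.radians(phi);c,q=np.cos(p),np.sin(p); T=np.array([[0,c,q],[0,q,-c],[-1,0,0]])
        print('rot total',cv2.Rodrigues(R.T@T)[0].ravel()/0.08, 'slide total after rot',T.T@(np.array(tcp)-s['tcp_pos'])/300)
E
python3 -c "
from h import *
go([501,261,404],-23.4)"
```

```text
t 2.1167 q [ 36.907  20.893  -1.249 103.746   0.543  55.326 -33.965] tcp [ 402.289 -350.351  405.004] phi -69.4 down [ 0.001 -0.    -1.   ] w 85.6 F [ 1.358 -0.062  0.235] M [-0.016 -0.101  0.001]
slide total [ 0.003 -1.792 -1.025]
rot total [-10.035  -0.001  -0.009] slide total after rot [ 0.003 -0.507 -2.001]
```

drive_tool(slide=[[0, -0.117, -0.067], [0, -0.117, -0.067], [0, -0.117, -0.067], [0, -0.117, -0.067], [0, -0.117, -0.067], [0, -0.117, -0.067], [0, -0.117, -0.067], [0, -0.117, -0.067]], delta_rot=[[0, 0, 0], [0, 0, 0], [0, 0, 0], [0, 0, 0], [0, 0, 0], [0, 0, 0], [0, 0, 0], [0, 0, 0]], hand=[0, 0, 0, 0, 0, 0, 0, 0])

```text
time: 2.78
tcp_pos: [453.2, -30.8, 405.1]
ee_rot: [[0.001, 0.352, -0.936], [-0.0, -0.936, -0.352], [-1.0, 0.0, -0.001]]
ft_force: [0.8, -0.4, 0.3]
width: 85.3
```

drive_tool(slide=[[0, -0.117, -0.067], [0, -0.117, -0.067], [0, -0.117, -0.067], [0, -0.117, -0.067], [0, -0.117, -0.067], [0, -0.117, -0.067], [0, -0.117, -0.067], [0, 0, 0]], delta_rot=[[0, 0, 0], [0, 0, 0], [0, 0, 0], [0, 0, 0], [0, 0, 0], [0, 0, 0], [0, 0, 0], [-1, 0, 0]], hand=[0, 0, 0, 0, 0, 0, 0, 0])

```text
time: 3.45
tcp_pos: [497.7, 255.8, 404.8]
ee_rot: [[0.001, 0.433, -0.902], [0.006, -0.902, -0.433], [-1.0, -0.005, -0.003]]
ft_force: [-1.1, -0.0, 0.1]
width: 85.5
```

drive_tool(slide=[[0, 0, 0], [0, 0, 0], [0, 0, 0], [0, 0, 0], [0, 0, 0], [0, 0, 0], [0, 0, 0], [0, 0, 0]], delta_rot=[[-1, 0, 0], [-1, 0, 0], [-1, 0, 0], [-1, 0, 0], [-1, 0, 0], [-1, 0, 0], [-1, 0, 0], [-1, 0, 0]], hand=[0, 0, 0, 0, 0, 0, 0, 0])

```text
time: 4.12
tcp_pos: [498.6, 246.8, 404.8]
ee_rot: [[0.0, 0.884, -0.468], [-0.0, -0.468, -0.884], [-1.0, 0.0, -0.0]]
ft_force: [0.3, 0.3, 0.1]
width: 85.4
```

```bash
python3 -c "
from h import *
go([501.2,261,404],-23.4)
p=manip.read_camera('wrist'); save(p,'w1')
for n in ['stud','stud_top']:
  for b in manip.boxes_of(p,n)[:2]: print(n,b['centre'],b['p'])
"
```

```text
t 4.1167 q [-14.733  24.    -23.879 100.015  11.168  58.314 -70.583] tcp [498.568 246.751 404.812] phi -27.91 down [ 0. -0. -1.] w 85.4 F [0.277 0.252 0.102] M [-0.076 -0.062 -0.021]
slide total [ 0.003 -0.014 -0.046]
rot total [-0.984 -0.001 -0.003] slide total after rot [ 0.003 -0.011 -0.047]
stud [497.4, 227.5, 94.1] 0.66
stud [498.6, 258.6, 119.4] 0.64
stud_top [499.7, 262.3, 121.9] 0.67
```

View pics/w1.png

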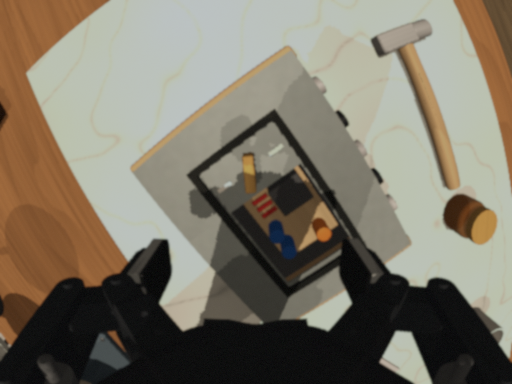

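Wrist view: bar at px (249,170), upright between the jaws, with its white marks at (225,187) and (277,150). I'll align and go lower for a closer measurement.

drive_tool(slide=[[0, 0, 0], [0, -0.011, -0.047], [0.08, 0, 0], [0.08, 0, 0], [0.08, 0, 0], [0, 0, 0], [0, 0, 0]], delta_rot=[[-1, 0, 0], [0, 0, 0], [0, 0, 0], [0, 0, 0], [0, 0, 0], [0, 0, 0], [0, 0, 0]], hand=[130, 130, 130, 130, 130, 130, 130])

```text
time: 4.85
tcp_pos: [501.0, 261.7, 332.2]
ee_rot: [[-0.002, 0.916, -0.401], [-0.001, -0.401, -0.916], [-1.0, -0.001, 0.001]]
ft_force: [0.7, -0.4, 0.4]
width: 41.9
```

```bash
cat >> h.py <<'E'
def wpts(p):
    K=p['mtx']; v,u=np.mgrid[:384,:512]; x=(u-K[0,2])/K[0,0]; y=(v-K[1,2])/K[1,1]; th=np.hypot(x,y)+1e-9
    d=p['depth']; c=np.dstack([x/th*np.tan(th)*d,y/th*np.tan(th)*d,d])
    return (c-p['t'])@p['R']
def wstud(p):
    W=wpts(p); o=(p['depth']>0)&(np.linalg.norm(W[:,:,:2]-[501,261],axis=2)<28)&(W[:,:,2]>112)&(W[:,:,2]<130)
    P=W[o]; r=cv2.minAreaRect(np.float32(P[:,:2])); print('stud',len(P),r,P.mean(0),np.percentile(P[:,2],[5,50,95]))
    d=W[(p['depth']>0)&(np.linalg.norm(W[:,:,:2]-[501,261],axis=2)<130)&(W[:,:,2]<115)&(W[:,:,2]>84)]; print('deck z',np.percentile(d[:,2],[5,50,95]))
E
python3 -c "
from h import *
go([501.2,261,272],-23.4)
p=manip.read_camera('wrist'); save(p,'w2'); wstud(p)
"
```

```text
t 4.85 q [-16.583  29.263 -23.614 104.052  14.799  49.843 -70.798] tcp [500.985 261.713 332.23 ] phi -23.65 down [-0.002 -0.001 -1.   ] w 41.9 F [ 0.72  -0.351  0.406] M [0.031 0.006 0.032]
slide total [0.201 0.002 0.002]
rot total [-0.054  0.018  0.019] slide total after rot [0.201 0.002 0.002]
stud 746 ((499.4166564941406, 261.5483703613281), (34.12051010131836, 9.805020332336426), 66.54611206054688) [500.292 263.119 119.66 ] [118.036 119.877 120.91 ]
deck z [86.809 90.079 96.143]
```

drive_tool(slide=[[0.1, 0, 0], [0.07, 0, 0], [0.03, 0, 0], [0, 0, 0], [0, 0, 0], [0, 0, 0], [0, 0, 0], [0, 0, 0]], delta_rot=[[0, 0, 0], [0, 0, 0], [0, 0, 0], [0, 0, 0], [0, 0, 0], [0, 0, 0], [0, 0, 0], [0, 0, 0]], hand=[130, 130, 130, 130, 255, 255, 255, 255], force=40)

```text
time: 5.57
tcp_pos: [500.7, 262.1, 274.5]
ee_rot: [[0.001, 0.917, -0.399], [0.002, -0.399, -0.917], [-1.0, 0.0, -0.002]]
ft_force: [-5.1, 0.6, 6.9]
width: 9.0
```

```bash
python3 -c "
from h import *
go([501.2,261,272],-81.5)
"
```

```text
t 5.5667 q [-17.949  33.309 -21.924 107.577  17.658  42.321 -73.277] tcp [500.722 262.075 274.524] phi -23.51 down [ 0.001  0.002 -1.   ] w 9.0 F [-5.103  0.552  6.853] M [0.227 0.972 0.003]
slide total [0.008 0.003 0.003]
rot total [12.65  -0.025  0.01 ] slide total after rot [ 0.008  0.004 -0.001]
```

Gripped. Turning clockwise about 58°.

drive_tool(slide=[[-0.008, 0, 0], [0, 0, 0], [0, 0, 0], [0, 0, 0], [0, 0, 0], [0, 0, 0], [0, 0, 0], [0, 0, 0]], delta_rot=[[0, 0, 0], [0.9, 0, 0], [0.9, 0, 0], [0.9, 0, 0], [0.9, 0, 0], [0.9, 0, 0], [0.9, 0, 0], [0.9, 0, 0]], hand=[255, 255, 255, 255, 255, 255, 255, 255])

```text
time: 6.23
tcp_pos: [501.1, 261.8, 274.8]
ee_rot: [[-0.0, 0.608, -0.794], [0.001, -0.794, -0.608], [-1.0, -0.001, -0.001]]
ft_force: [2.3, 4.8, -17.9]
width: 8.6
```

drive_tool(slide=[[0, 0, 0], [0, 0, 0], [0, 0, 0], [0, 0, 0], [0, 0, 0], [0, 0, 0], [0, 0, 0], [0, 0, 0]], delta_rot=[[0.9, 0, 0], [0.9, 0, 0], [0.9, 0, 0], [0.9, 0, 0], [0.9, 0, 0], [0.9, 0, 0], [0.95, 0, 0], [0, 0, 0]], hand=[255, 255, 255, 255, 255, 255, 255, 255])

```text
time: 6.9
tcp_pos: [501.2, 261.5, 274.8]
ee_rot: [[-0.0, 0.144, -0.99], [0.001, -0.99, -0.144], [-1.0, -0.001, -0.0]]
ft_force: [3.3, 3.7, -18.3]
width: 8.6
```

```bash
python3 -c "
from h import *
go([501.2,261,272],-81.5)
"
```

```text
t 6.9 q [ -28.919   32.219   -5.109  107.913    4.195   40.03  -118.17 ] tcp [501.203 261.489 274.779] phi -81.71 down [-0.     0.001 -1.   ] w 8.6 F [  3.329   3.732 -18.288] M [ 0.707 -0.908 -0.086]
slide total [0.009 0.002 0.   ]
rot total [-0.046 -0.001  0.006] slide total after rot [0.009 0.002 0.   ]
```

drive_tool(slide=[[0, 0, 0], [0, 0, 0], [0, 0, 0], [-0.05, 0, 0], [-0.1, 0, 0], [-0.12, 0, 0], [-0.12, 0, 0], [0, 0, 0]], delta_rot=[[0, 0, 0], [0, 0, 0], [0, 0, 0], [0, 0, 0], [0, 0, 0], [0, 0, 0], [0, 0, 0], [0, 0, 0]], hand=[130, 130, 130, 130, 130, 130, 130, 130])

```text
time: 7.57
tcp_pos: [502.4, 261.6, 399.6]
ee_rot: [[0.01, 0.148, -0.989], [0.006, -0.989, -0.148], [-1.0, -0.004, -0.01]]
ft_force: [1.9, 0.7, 0.6]
width: 41.8
```

```bash
python3 -c "
from h import *
p=manip.read_camera('wrist'); save(p,'w3'); wstud(p)
W=wpts(p); A=W[(p['depth']>0)&(np.linalg.norm(W[:,:,:2]-[509,207],axis=2)<172)&(W[:,:,2]>86)&(W[:,:,2]<100)]
print(cv2.minAreaRect(np.float32(A[:,:2])))
go([487.6,-193.3,404],21)
"
```

```text
stud 450 ((499.7626953125, 261.1045227050781), (33.07938766479492, 9.845108032226562), 8.369972229003906) [500.543 261.268 119.572] [117.872 119.741 121.019]
deck z [88.58  90.128 96.217]
((508.1491394042969, 207.30517578125), (202.27731323242188, 261.53851318359375), 8.239701271057129)
t 7.6167 q [ -28.375   23.959   -5.66    99.989    2.811   55.716 -116.613] tcp [501.909 261.281 396.637] phi -81.5 down [ 0.007  0.004 -1.   ] w 41.5 F [-0.196 -0.118 -0.034] M [ 0.005  0.043 -0.005]
slide total [-0.031  1.491  0.271]
rot total [-22.361  -0.103  -0.058] slide total after rot [-0.025 -0.588  1.398]
```

View pics/w3.png

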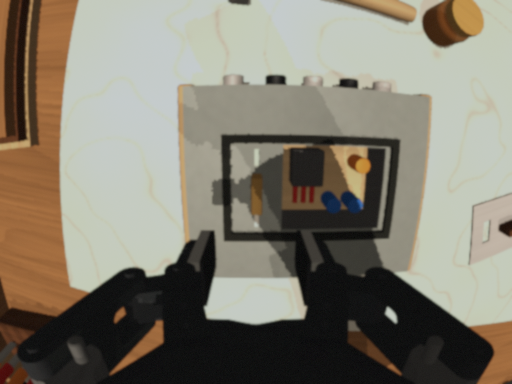

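The stud (px 256,197) is now in line with both marks (256,157) and (255,228): 8.4° against a chassis yaw of 8.2–8.7°. On to the panel.

drive_tool(slide=[[-0.03, 0.13, 0.024], [0, 0.136, 0.0245], [0, 0.136, 0.0245], [0, 0.136, 0.0245], [0, 0.136, 0.0245], [0, 0.136, 0.0245], [0, 0.136, 0.0245], [0, 0.136, 0.0245]], delta_rot=[[0, 0, 0], [0, 0, 0], [0, 0, 0], [0, 0, 0], [0, 0, 0], [0, 0, 0], [0, 0, 0], [0, 0, 0]], hand=[130, 130, 130, 130, 130, 130, 130, 130])

```text
time: 8.28
tcp_pos: [490.1, -70.7, 401.0]
ee_rot: [[-0.0, 0.148, -0.989], [-0.0, -0.989, -0.148], [-1.0, 0.0, 0.0]]
ft_force: [0.1, 0.5, 0.2]
width: 41.9
```

drive_tool(slide=[[0, 0.136, 0.0245], [0, 0.136, 0.0245], [0, 0.136, 0.0245], [0, 0, 0], [0, 0, 0], [0, 0, 0], [0, 0, 0], [0, 0, 0]], delta_rot=[[0, 0, 0], [0, 0, 0], [0, 0, 0], [-1, 0, 0], [-1, 0, 0], [-1, 0, 0], [-1, 0, 0], [-1, 0, 0]], hand=[130, 130, 130, 130, 130, 130, 130, 130])

```text
time: 8.95
tcp_pos: [486.7, -193.1, 400.7]
ee_rot: [[-0.001, 0.525, -0.851], [0.0, -0.851, -0.525], [-1.0, -0.001, 0.001]]
ft_force: [0.3, 0.6, 0.3]
width: 42.1
```

drive_tool(slide=[[0, 0, 0], [0, 0, 0], [0, 0, 0], [0, 0, 0], [0, 0, 0], [0, 0, 0], [0, 0, 0], [0, 0, 0]], delta_rot=[[-1, 0, 0], [-1, 0, 0], [-1, 0, 0], [-1, 0, 0], [-1, 0, 0], [-1, 0, 0], [-1, 0, 0], [-1, 0, 0]], hand=[130, 130, 130, 130, 130, 130, 130, 130])

```text
time: 9.62
tcp_pos: [486.8, -193.0, 400.8]
ee_rot: [[-0.001, 0.929, -0.369], [0.0, -0.369, -0.929], [-1.0, -0.001, 0.0]]
ft_force: [0.3, 0.1, -0.0]
width: 42.0
```

drive_tool(slide=[[0, 0, 0], [0, 0, 0], [0, 0, 0], [0, 0, 0], [0, 0, 0], [0, 0, 0], [0, 0, 0], [0, 0, 0]], delta_rot=[[-1, 0, 0], [-1, 0, 0], [-1, 0, 0], [-1, 0, 0], [-1, 0, 0], [-1, 0, 0], [-1, 0, 0], [-1, 0, 0]], hand=[130, 130, 130, 130, 130, 130, 130, 130])

```text
time: 10.28
tcp_pos: [486.8, -193.0, 400.7]
ee_rot: [[-0.001, 0.966, 0.259], [0.0, 0.259, -0.966], [-1.0, -0.001, -0.0]]
ft_force: [-0.1, -0.3, 0.5]
width: 41.9
```

```bash
cat >> h.py <<'E'
def wgrip(p,c,z0,lo=22,hi=60):
    W=wpts(p); P=W[(p['depth']>0)&(np.linalg.norm(W[:,:,:2]-c,axis=2)<50)&(W[:,:,2]>z0+lo)&(W[:,:,2]<z0+hi)]
    print('grip',len(P),cv2.minAreaRect(np.float32(P[:,:2])),np.percentile(P[:,2],[5,50,95]))
E
python3 -c "
from h import *
p=manip.read_camera('wrist'); save(p,'w4'); wgrip(p,[487.6,-193.3],0)
go([487.6,-193.3,200],21)
"
```

```text
grip 669 ((485.4833984375, -193.13693237304688), (14.063297271728516, 63.242523193359375), 21.323122024536133) [36.255 38.783 40.117]
t 10.3333 q [ 32.297  21.308 -21.97  104.886   9.489  55.634  21.62 ] tcp [ 486.767 -193.082  400.729] phi 15.32 down [-0.001 -0.    -1.   ] w 41.7 F [ 0.086 -0.29   0.04 ] M [-0.018  0.088  0.007]
slide total [0.669 0.003 0.002]
rot total [-1.24  -0.003  0.008] slide total after rot [0.669 0.002 0.002]
```

drive_tool(slide=[[0, 0, 0], [0, 0, 0], [0.12, 0, -0.009], [0.13, 0, 0], [0.13, 0, 0], [0.13, 0, 0], [0.1, 0, 0], [0, 0, 0]], delta_rot=[[-0.75, 0, 0], [-0.5, 0, 0], [0, 0, 0], [0, 0, 0], [0, 0, 0], [0, 0, 0], [0, 0, 0], [0, 0, 0]], hand=[130, 130, 130, 130, 130, 130, 130, 130])

```text
time: 11.0
tcp_pos: [484.1, -189.9, 213.1]
ee_rot: [[-0.008, 0.937, 0.349], [0.003, 0.349, -0.937], [-1.0, -0.007, -0.006]]
ft_force: [-0.9, -0.0, 0.5]
width: 42.0
```

```bash
python3 -c "
from h import *
p=manip.read_camera('wrist'); save(p,'w5'); wgrip(p,[487.6,-193.3],0)
go([485.9,-190.4,187],21.1)
"
```

```text
grip 3694 ((487.2876892089844, -188.24697875976562), (56.07704544067383, 58.877174377441406), 56.14302444458008) [36.097 39.005 57.263]
t 11.05 q [ 27.833  35.4   -17.298 116.604  19.453  31.051  17.132] tcp [ 485.101 -190.017  215.914] phi 20.44 down [-0.006  0.002 -1.   ] w 41.9 F [0.816 0.548 0.602] M [ 0.025 -0.017  0.071]
slide total [0.096 0.002 0.002]
rot total [-0.144 -0.047  0.058] slide total after rot [0.096 0.002 0.002]
```

View pics/w5.png

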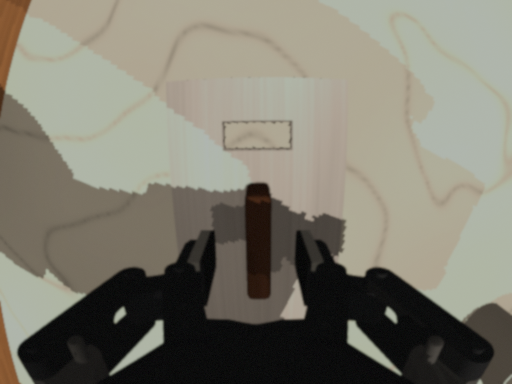

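The grip (px 258,240) is centred between the jaws. Descending and gripping.

drive_tool(slide=[[0.05, 0.002, 0.002], [0.045, 0, 0], [0, 0, 0], [0, 0, 0], [0, 0, 0], [0, 0, 0], [0, 0, 0], [0, 0, 0]], delta_rot=[[-0.14, 0, 0], [0, 0, 0], [0, 0, 0], [0, 0, 0], [0, 0, 0], [0, 0, 0], [0, 0, 0], [0, 0, 0]], hand=[130, 130, 130, 255, 255, 255, 255, 255], force=80)

```text
time: 11.72
tcp_pos: [487.2, -191.0, 191.6]
ee_rot: [[0.002, 0.933, 0.359], [-0.001, 0.359, -0.933], [-1.0, 0.001, 0.002]]
ft_force: [-2.5, 0.9, 9.6]
width: 12.4
```

drive_tool(slide=[[-0.02, 0, 0], [-0.06, 0, 0], [-0.12, 0, 0], [-0.13, 0, 0], [-0.13, 0, 0], [-0.13, 0, 0], [0, 0, 0], [0, 0, 0]], delta_rot=[[0, 0, 0], [0, 0, 0], [0, 0, 0], [0, 0, 0], [0, 0, 0], [0, 0, 0], [0, 0, 0], [0, 0, 0]], hand=[255, 255, 255, 255, 255, 255, 255, 255])

```text
time: 12.38
tcp_pos: [487.1, -190.8, 369.7]
ee_rot: [[0.005, 0.933, 0.359], [-0.002, 0.359, -0.933], [-1.0, 0.004, 0.004]]
ft_force: [0.3, -1.0, -3.3]
width: 12.5
```

```bash
python3 -c "
from h import *
a=np.radians(8.5); c=np.array([509.1,206.8]); y=np.array([-np.sin(a),np.cos(a)])
print('grip target',c-5*y,'tool',c-2*y)
go([*(c-2*y),365],8.5)
p=manip.read_camera('wrist'); save(p,'w6')
"
```

```text
grip target [509.839 201.855] tool [509.396 204.822]
t 12.3833 q [ 33.062  23.315 -23.679 107.547  11.852  51.197  24.752] tcp [ 487.145 -190.789  369.722] phi 21.07 down [ 0.005 -0.002 -1.   ] w 12.5 F [ 0.332 -1.034 -3.261] M [0.033 0.064 0.041]
slide total [ 0.013  0.543 -1.204]
rot total [ 2.742  0.043 -0.056] slide total after rot [ 0.016  0.268 -1.293]
```

View pics/w6.png

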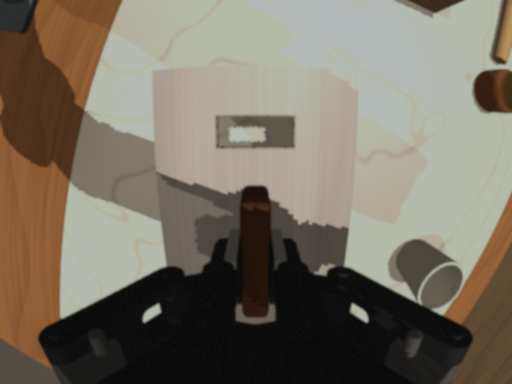

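The panel is lifted level; its slot is at px (255,131). Carrying it over the chassis.

drive_tool(slide=[[0, 0, 0], [0, 0, 0], [0, 0, 0], [0, 0.012, -0.058], [0, 0.025, -0.118], [0, 0.025, -0.118], [0, 0.025, -0.118], [0, 0.025, -0.118]], delta_rot=[[0.9, 0, 0], [0.9, 0, 0], [0.94, 0, 0], [0, 0, 0], [0, 0, 0], [0, 0, 0], [0, 0, 0], [0, 0, 0]], hand=[255, 255, 255, 255, 255, 255, 255, 255])

```text
time: 13.1
tcp_pos: [495.8, -27.1, 365.2]
ee_rot: [[-0.003, 0.989, 0.148], [0.0, 0.148, -0.989], [-1.0, -0.003, -0.001]]
ft_force: [1.1, 1.0, -2.7]
width: 12.0
```

drive_tool(slide=[[0, 0.025, -0.118], [0, 0.025, -0.118], [0, 0.025, -0.118], [0, 0.025, -0.118], [0, 0.025, -0.118], [0, 0.025, -0.118], [0, 0.006, -0.055], [0, 0, 0]], delta_rot=[[0, 0, 0], [0, 0, 0], [0, 0, 0], [0, 0, 0], [0, 0, 0], [0, 0, 0], [0, 0, 0], [0, 0, 0]], hand=[255, 255, 255, 255, 255, 255, 255, 255])

```text
time: 13.77
tcp_pos: [507.5, 209.7, 365.1]
ee_rot: [[-0.003, 0.988, 0.155], [0.002, 0.155, -0.988], [-1.0, -0.003, -0.003]]
ft_force: [0.6, -0.2, -1.1]
width: 12.2
```

```bash
cat >> h.py <<'E'
def slot(p,zc,c,r=45):
    # slot = hole in the plate: mask of plate-depth pixels, find hole contour
    W=wpts(p); m=((p['depth']>0)&(np.abs(W[:,:,2]-zc)<12)).astype(np.uint8)
    cs,h=cv2.findContours(m,cv2.RETR_CCOMP,cv2.CHAIN_APPROX_NONE)
    K=p['mtx']; C=-p['R'].T@p['t']
    for i,q in enumerate(cs):
        if h[0][i][3]>=0 and cv2.contourArea(q)>300:
            q=q[:,0,:].astype(float); x=(q[:,0]-K[0,2])/K[0,0]; y=(q[:,1]-K[1,2])/K[1,1]; th=np.hypot(x,y)
            ray=np.c_[x/th*np.sin(th),y/th*np.sin(th),np.cos(th)]@p['R']; X=C+ray*((zc-C[2])/ray[:,2])[:,None]
            print('slot',cv2.minAreaRect(np.float32(X[:,:2])),q.mean(0))
E
python3 -c "
from h import *
a=np.radians(8.5); c=np.array([509.1,206.8]); y=np.array([-np.sin(a),np.cos(a)])
go([*(c-2.8*y),369],8.5)
s=manip.observe(); p=manip.read_camera('wrist'); save(p,'w7')
W=wpts(p); P=W[(p['depth']>0)&(W[:,:,2]>170)&(np.hypot(W[:,:,0]-500,W[:,:,1]-240)<60)]; h=np.histogram(P[:,2],bins=np.arange(170,230,2)); z=h[1][h[0].argmax()]+1; print('plate z',z,h[0])
slot(p,z,None); print('expect slot',c+55*y)
t=manip.read_camera('top'); save(t,'t7')
A=pts(t,np.ones((384,512),bool)); g=A[(A[:,2]>176)&(A[:,2]<195)&(np.hypot(A[:,0]-509,A[:,1]-207)<115)]; print('plate top',cv2.minAreaRect(np.float32(g[:,:2])),np.median(g[:,2]))
"
```

```text
t 13.7667 q [-10.87   25.834 -23.919 104.075  12.57   52.802 -31.389] tcp [507.474 209.73  365.142] phi 8.93 down [-0.003  0.002 -1.   ] w 12.2 F [ 0.596 -0.249 -1.072] M [0.008 0.054 0.004]
slide total [-0.013  0.004  0.02 ]
rot total [ 0.095 -0.032  0.033] slide total after rot [-0.013  0.004  0.02 ]
plate z 179 [    0     6    94  3964 22148   500    19    29    25    29    25    25
    32    60    86   107   119   129   125   189  1082  2155   152   125
   130   138   104    91   103]
slot ((496.9100036621094, 268.01043701171875), (39.87321853637695, 15.915892601013184), 8.970364570617676) [255.158 131.118]
expect slot [500.97  261.196]
plate top ((509.8445739746094, 197.19842529296875), (109.969482421875, 154.13909912109375), 8.910773277282715) 178.59637861248385
```

View pics/w7.png

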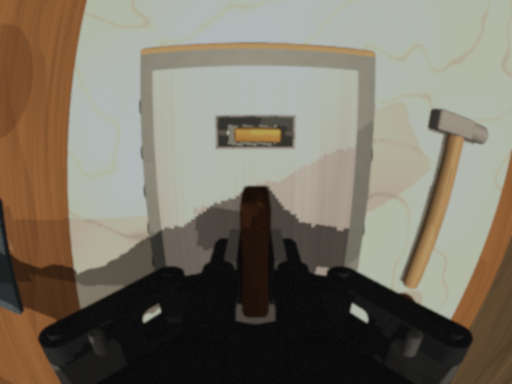

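Through the slot (px 255,131) the bar head (px 257,135) is visible, parallel and a few mm off. Correcting and lowering to just above the stud.

drive_tool(slide=[[0, 0.005, 0.022], [0.05, 0, 0], [0.05, 0, 0], [0.044, 0, 0], [0, 0, 0], [0, 0, 0], [0, 0, 0], [0, 0, 0]], delta_rot=[[0.1, 0, 0], [0, 0, 0], [0, 0, 0], [0, 0, 0], [0, 0, 0], [0, 0, 0], [0, 0, 0], [0, 0, 0]], hand=[255, 255, 255, 255, 255, 255, 255, 255])

```text
time: 14.53
tcp_pos: [511.7, 198.0, 324.2]
ee_rot: [[0.001, 0.99, 0.14], [0.0, 0.14, -0.99], [-1.0, 0.001, -0.0]]
ft_force: [0.1, 0.6, -2.4]
width: 12.3
```

```bash
python3 -c "
from h import *
a=np.radians(8.5); c=np.array([509.1,206.8]); y=np.array([-np.sin(a),np.cos(a)])
go([*(c-2.8*y),322],8.5)
s=manip.observe(); p=manip.read_camera('wrist'); save(p,'w8')
W=wpts(p); P=W[(p['depth']>0)&(W[:,:,2]>120)&(np.hypot(W[:,:,0]-500,W[:,:,1]-240)<60)]; h=np.histogram(P[:,2],bins=np.arange(124,160,1)); z=h[1][h[0].argmax()]+.5; print('plate z',z)
K=p['mtx'];C=-p['R'].T@p['t']
# slot edges and bar from colour: crop, enlarge
r=p['pixels'][100:175,200:320]; cv2.imwrite('pics/w8c.png',cv2.resize(r,None,fx=6,fy=6,interpolation=cv2.INTER_CUBIC)[:,:,::-1])
S=W[(p['depth']>0)&(np.abs(W[:,:,2]-119.5)<2.5)&(np.hypot(W[:,:,0]-500,W[:,:,1]-261)<30)]; print('stud',len(S),cv2.minAreaRect(np.float32(S[:,:2])))
m=((p['depth']>0)&(np.abs(W[:,:,2]-z)<6)).astype(np.uint8)
cs,hh=cv2.findContours(m,cv2.RETR_CCOMP,cv2.CHAIN_APPROX_NONE)
for i,q in enumerate(cs):
  if hh[0][i][3]>=0 and cv2.contourArea(q)>300:
    q=q[:,0].astype(float); X=np.array([W[int(v),int(u)] for u,v in q]); X=X[np.abs(X[:,2]-z)<6]; print('slot',cv2.minAreaRect(np.float32(X[:,:2])))
"
```

```text
t 14.5333 q [-10.743  28.426 -22.563 107.075  14.434  47.218 -32.698] tcp [511.723 197.998 324.216] phi 8.02 down [ 0.001  0.    -1.   ] w 12.3 F [ 0.059  0.586 -2.392] M [-0.045  0.002 -0.051]
slide total [ 0.007 -0.004 -0.021]
rot total [-0.104 -0.002 -0.014] slide total after rot [ 0.007 -0.004 -0.021]
plate z 137.5
stud 637 ((499.3776550292969, 259.6579895019531), (34.00947570800781, 6.067447185516357), 7.9348578453063965)
slot ((502.89337158203125, 255.76332092285156), (40.620182037353516, 16.560651779174805), 8.057979583740234)
```

View pics/w8c.png

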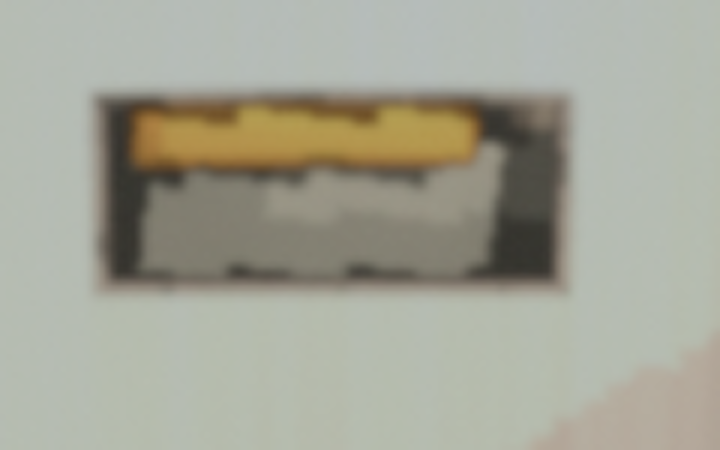

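drive_tool(slide=[[0, -0.0055, -0.0205], [0, 0, 0], [0, 0, 0], [0, 0, 0], [0, 0, 0], [0, 0, 0]], delta_rot=[[-0.1, 0, 0], [0, 0, 0], [0, 0, 0], [0, 0, 0], [0, 0, 0], [0, 0, 0]], hand=[255, 255, 255, 255, 255, 255])

```text
time: 15.08
tcp_pos: [508.9, 204.3, 323.4]
ee_rot: [[0.0, 0.989, 0.148], [-0.0, 0.148, -0.989], [-1.0, -0.0, 0.0]]
ft_force: [-0.5, 0.0, -1.8]
width: 12.4
```

```bash
cat > m.py <<'E'
from h import *
a=np.radians(8.5); c=np.array([509.1,206.8]); y=np.array([-np.sin(a),np.cos(a)])
go([*(c-2.8*y),322],8.5)
p=manip.read_camera('wrist')
W=wpts(p); P=W[(p['depth']>0)&(W[:,:,2]>90)&(np.hypot(W[:,:,0]-500,W[:,:,1]-240)<60)]; h=np.histogram(P[:,2],bins=np.arange(90,160,1)); z=h[1][h[0].argmax()]+.5; print('plate z',z)
r=p['pixels'][100:175,200:320]; cv2.imwrite('pics/mc.png',cv2.resize(r,None,fx=5,fy=5,interpolation=cv2.INTER_CUBIC)[:,:,::-1])
S=W[(p['depth']>0)&(np.abs(W[:,:,2]-119.5)<2.5)&(np.hypot(W[:,:,0]-500,W[:,:,1]-261)<30)]; print('stud',len(S),cv2.minAreaRect(np.float32(S[:,:2])))
m=((p['depth']>0)&(np.abs(W[:,:,2]-z)<6)).astype(np.uint8)
cs,hh=cv2.findContours(m,cv2.RETR_CCOMP,cv2.CHAIN_APPROX_NONE)
for i,q in enumerate(cs):
  if hh[0][i][3]>=0 and cv2.contourArea(q)>300:
    X=np.array([W[v,u] for u,v in q[:,0]]); X=X[np.abs(X[:,2]-z)<6]; print('slot',cv2.minAreaRect(np.float32(X[:,:2])))
E
python3 m.py; cp pics/mc.png pics/w9c.png
```

```text
t 15.0833 q [-11.377  28.491 -22.694 107.142  14.534  47.191 -33.016] tcp [508.873 204.261 323.406] phi 8.53 down [ 0. -0. -1.] w 12.4 F [-0.499  0.044 -1.774] M [-0.006  0.074 -0.023]
slide total [0.005 0.002 0.001]
rot total [0.007 0.001 0.   ] slide total after rot [0.005 0.002 0.001]
plate z 136.5
stud 981 ((499.2932434082031, 261.51885986328125), (34.041011810302734, 9.605350494384766), 8.459737777709961)
slot ((499.2132568359375, 262.0555114746094), (40.736793518066406, 16.983121871948242), 8.20629596710205)
```

View pics/w9c.png

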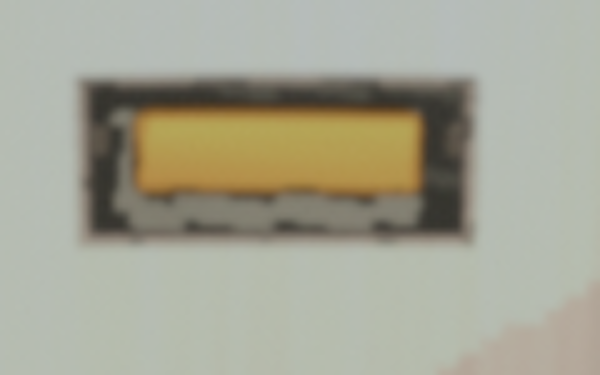

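The bar sits centred in the slot, to within about 0.5 mm. Lowering over the stud.

drive_tool(slide=[[0.02, 0.001, 0], [0.02, 0, 0], [0.02, 0, 0], [0.02, 0, 0], [0, 0, 0], [0, 0, 0]], delta_rot=[[0, 0, 0], [0, 0, 0], [0, 0, 0], [0, 0, 0], [0, 0, 0], [0, 0, 0]], hand=[255, 255, 255, 255, 255, 255])

```text
time: 15.63
tcp_pos: [509.0, 204.3, 298.8]
ee_rot: [[-0.001, 0.989, 0.149], [-0.0, 0.149, -0.989], [-1.0, -0.001, 0.0]]
ft_force: [0.2, 0.1, -2.5]
width: 12.4
```

```bash
python3 m.py
```

```text
t 15.6333 q [-11.985  30.297 -21.969 108.606  15.716  44.099 -34.08 ] tcp [509.032 204.342 298.799] phi 8.55 down [-0.001 -0.    -1.   ] w 12.4 F [ 0.153  0.075 -2.477] M [ 0.018  0.002 -0.012]
slide total [-0.077  0.001  0.001]
rot total [0.01  0.003 0.014] slide total after rot [-0.077  0.001  0.001]
plate z 112.5
stud 1356 ((501.17120361328125, 249.1300506591797), (34.2126579284668, 34.55787658691406), 8.53924560546875)
slot ((499.1346435546875, 261.8675231933594), (40.70267105102539, 16.536096572875977), 8.579867362976074)
```

drive_tool(slide=[[0.018, 0, 0], [0.018, 0, 0], [0, 0, 0], [0.005, 0, 0], [0.005, 0, 0], [0.005, 0, 0], [0, 0, 0], [0, 0, 0]], delta_rot=[[0, 0, 0], [0, 0, 0], [0, 0, 0], [0, 0, 0], [0, 0, 0], [0, 0, 0], [0, 0, 0], [0, 0, 0]], hand=[255, 255, 255, 255, 255, 255, 255, 255])

```text
time: 16.35
tcp_pos: [509.1, 204.4, 284.4]
ee_rot: [[0.0, 0.989, 0.148], [0.0, 0.148, -0.989], [-1.0, 0.0, 0.0]]
ft_force: [-1.5, -0.8, 5.8]
width: 12.2
```

```bash
python3 m.py
```

```text
t 16.35 q [-12.397  31.372 -21.454 109.454  16.489  42.156 -34.786] tcp [509.127 204.383 284.358] phi 8.53 down [ 0.  0. -1.] w 12.2 F [-1.531 -0.837  5.753] M [-0.259  0.401  0.032]
slide total [-0.125  0.001  0.001]
rot total [ 0.007  0.    -0.003] slide total after rot [-0.125  0.001  0.001]
plate z 97.5
stud 1684 ((501.087646484375, 249.4814453125), (34.31438446044922, 34.339622497558594), 8.226557731628418)
slot ((499.36993408203125, 262.1191711425781), (41.00169372558594, 17.06324577331543), 8.641307830810547)
```

Now compressing the gasket; continuing to a firm stop.

drive_tool(slide=[[0.005, 0, 0], [0.005, 0, 0], [0.005, 0, 0], [0.005, 0, 0], [0, 0, 0], [0, 0, 0], [0, 0, 0]], delta_rot=[[0, 0, 0], [0, 0, 0], [0, 0, 0], [0, 0, 0], [0, 0, 0], [0, 0, 0], [0, 0, 0]], hand=[255, 255, 255, 255, 255, 255, 255])

```text
time: 16.98
tcp_pos: [508.8, 204.5, 281.5]
ee_rot: [[0.003, 0.989, 0.148], [-0.0, 0.148, -0.989], [-1.0, 0.002, 0.001]]
ft_force: [-12.6, -5.6, 43.1]
width: 12.2
```

```bash
python3 m.py
```

```text
t 16.9833 q [-12.561  31.541 -21.289 109.711  16.751  41.637 -35.063] tcp [508.79  204.461 281.484] phi 8.52 down [ 0.003 -0.    -1.   ] w 12.2 F [-12.616  -5.592  43.1  ] M [-1.395  2.823  0.016]
slide total [-0.135  0.003  0.002]
rot total [ 0.005  0.009 -0.031] slide total after rot [-0.135  0.002  0.002]
plate z 94.5
stud 1768 ((501.0429382324219, 249.24378967285156), (34.19660186767578, 34.6385383605957), 7.778456211090088)
slot ((499.5293273925781, 259.724609375), (41.518287658691406, 13.378267288208008), 8.495725631713867)
```

Fully home, since force rises steeply. Easing to about 25 N.

drive_tool(slide=[[-0.005, 0, 0], [0, 0, 0], [0, 0, 0], [0, 0, 0], [0, 0, 0]], delta_rot=[[0, 0, 0], [0, 0, 0], [0, 0, 0], [0, 0, 0], [0, 0, 0]], hand=[255, 255, 255, 255, 255])

```text
time: 17.45
tcp_pos: [508.9, 204.4, 281.5]
ee_rot: [[0.002, 0.989, 0.148], [-0.0, 0.148, -0.989], [-1.0, 0.001, 0.0]]
ft_force: [-7.4, -3.6, 24.7]
width: 12.1
```

```bash
cat > f.py <<'E'
from h import *
p=manip.read_camera('wrist'); save(p,'fin'); W=wpts(p); d=p['depth']>0
a=np.radians(8.5); c=np.array([508.1,207.0]); x=np.array([np.cos(a),np.sin(a)]); y=np.array([-x[1],x[0]])
L=np.dstack([(W[:,:,:2]-c)@x,(W[:,:,:2]-c)@y]); 
for lo,hi,n in [(-50,-30,'x-'),(30,50,'x+')]:
  for l2,h2 in [(20,40),(68,85)]:
    m=d&(L[:,:,0]>lo)&(L[:,:,0]<hi)&(L[:,:,1]>l2)&(L[:,:,1]<h2); print('plate',n,l2,np.median(W[m][:,2]),m.sum())
for lo,hi in [(-75,-65),(65,75)]:
    m=d&(L[:,:,0]>lo)&(L[:,:,0]<hi)&(L[:,:,1]>20)&(L[:,:,1]<85); print('deck',np.median(W[m][:,2]))
m=d&(abs(L[:,:,0])<40)&(L[:,:,1]>100)&(L[:,:,1]<115); print('deck y+',np.median(W[m][:,2]))
st()
t=manip.read_camera('top')
for n in ['jar','cup','hammer']: print(n,[np.round(b['centre']) for b in manip.boxes_of(t,n)[:1]])
E
python3 f.py
```

```text
plate x- 20 95.03030822096903 1236
plate x- 68 95.03608221700404 1157
plate x+ 20 94.99400693012245 1242
plate x+ 68 94.98426182466254 1145
deck 90.0356089485084
deck 89.96843600333972
deck y+ 89.95988371767899
t 17.5 q [-12.52   31.56  -21.32  109.665  16.697  41.711 -34.993] tcp [508.933 204.413 281.525] phi 8.53 down [ 0.001 -0.    -1.   ] w 12.3 F [-7.258 -3.985 25.437] M [-0.791  1.589  0.002]
jar [array([739.,  38.,  74.])]
cup [array([ 747., -236.,   50.])]
hammer [array([747., 243.,  23.])]
```

View pics/fin.png

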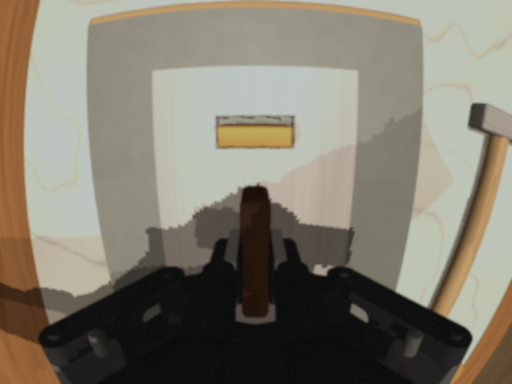

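The stud stands through the slot (px 255,135). The plate top is 5.0 mm above the deck at all four measured spots, so it is home and level at 25 N, and the bystanders haven't moved.

```bash
python3 -c "
from bench import manip
print(manip.sign_off())"
```

```text
the job is handed in; nothing more can be done
None
```

The job is done and handed in after 17.5 s of robot time, with the arm still gripping the panel and pressing it down.

- **Stud:** I turned it about 58° clockwise. The bar then lay at 8.4°, against a chassis yaw of 8.2–8.7°, and the picture showed it in line with both white marks.
- **Panel:** I picked it up by the grip, centred the slot over the bar to about 0.5 mm, and lowered it without touching the stud.
- **Fully home:** The last check put the plate's top at 95.0 mm at four spots towards its slot end, against 90.0 mm for the deck. That is exactly the plate's 5 mm thickness, so it is level and down as far as it goes. The part of the panel under the gripper was not measured.
- **Press force:** The press peaked at about 43 N at the wrist, so I eased it to about 25 N. A sideways force of about 8 N remained.
- **Bystanders:** The jar, cup and hammer read within about 1 mm in x and y of where they started.

The wrist camera read about 1.5 mm lower in x than the fixed cameras, so I aligned the slot using a mean of the two. After one hurried correction the tool overshot by about 6 mm in free air, and I put that right before lowering the panel.

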